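Find the tassel head's cord socket and hold it up for glue

ROBOT

A 6-joint arm with a two-finger parallel gripper is mounted at the origin on the work surface. World frame = base frame: x ahead of the robot, y to its left, z up, the work surface at z = 0. Lengths are in mm, angles in rad, forces in N, time in s.
With the tool pointing down it reaches from about 275 to 825 mm from the base axis. Payload 4.9 kg.
Tool frame: the origin (TCP) lies at the very end of the fingers, on their centre line; the grasp point (between the pads) lies 19 mm behind it; z points along the fingers, y is the direction in which the jaws open and shut (so a half turn about z gives the same grasp; the last joint's range is limited). The gripper opens to 85 mm and grips with 20 to 120 N. Pads are 22 mm wide; open, the fingers measure 114 mm over their backs; the gripper's body (76 mm by 85 mm) begins 54 mm behind the grasp point. The pads swing forward as they close: fully open they stand 13 mm farther back than shut.
Start: joints at [-1.35, 0.326, -0.193, 1.052, 0, 1.437], TCP at [191.084, -515.757, 207.181] pointing down, gripper open.
Joint ranges: [-2.65, 2.65], [-0.97, 1.79], [-1.3, 1.35], [-1.93, 2.1], [-1.47, 1.37], [-3.14, 3.14]. Speed limits (rad/s): [2.57, 2.57, 3.14, 3.14, 3.14, 3.14].

INTERFACE

Orientations are given as a rotation vector (axis times angle).
In Python, from rig import ctrl, viewer, job gives the robot as it stands. The module is installed in compiled form; this text tells all that it offers.
- The arm moves only by the tool step_arm, never from a script. Its argument "commands" is a list of rows, each a list of 2 entries, a list of its own where there are three numbers: the shift along the tool's x, y, z in m, then the turn, a rotation vector about the tool's x, y, z in rad. In form: [[[x, y, z], [ax, ay, az]], ...]. A call has 1 to 5 rows; each row shifts and turns the commanded pose from where the row before left it, along the tool's axes as they then stand; what a row does not reach is not made up. A row lasts 1/8 s, in which the tool goes at most 62.5 mm and 10.7 degrees, less where a joint would pass 70% of its speed; a pose out of reach is approached as far as the arm can. A call with a gripper value outside its range is refused whole. "gripper" is the opening, from 0 (shut) to 1 (fully open), set as the call begins (left out, the last holds). The fingers move at their own pace and stop on an object; the grip force is fixed at half the most. Time passes only in rows, so rows that do not move let the fingers close. It gives the time, the measured TCP pose, the force and the opening at its end, in the units of the state.
- ctrl.sense(): the state, without advancing time (a new reading comes with each control period).
- viewer.capture(name): name is "side" or "top"; returns a dict with "frame" (400x640x3 uint8, blue, green, red), "camera_matrix" (3x3 intrinsics, pixels), "R" (3x3) and "t" (3): a world point X has camera coordinates R X + t. Camera axes: x right, y down, z forward; pixel columns grow to the right and rows downward; lengths in mm; the calibration is good to about 2 mm. A picture is of the moment at which its call begins. There is no depth.
- job.job_done(): hands the job in, once; it reports no verdict.
The state is a dict: "time": time; "q": joint angles; "joint_vel": joint speeds; "tau": joint torques, N m; "tcp_pos": TCP position; "eef_rot": TCP orientation; "ft_force": force on the tool from outside, world axes, zero at the start; "torque": the same for the moment, N m; "gripper_width": finger opening in mm.
Only numpy, scipy, OpenCV 4.12 (cv2) and the standard library are available. Lean on these libraries where they do the work, as an engineer would, in place of code of your own. Each camera call takes 0.05 s, during which the arm holds its last target.

TASK

The square wooden tassel head lying on the table has a blind cord socket in just one of its two ends: find it by feel, by trying the ends on the level dowel of the wooden stand until the dowel has gone more than half-way into the socket. Then draw the head off, turn it so that the socket faces upward, ready for glue, and finish while still holding it steady like that in the gripper, at least 10 cm above the table and touching nothing else. Leave the jar, bowl, tray and tape measure where they are.

Things in the scene. Friction and masses are not known exactly. Their poses are not given: they have to be found in the camera images.
- head: Tassel head: plain beech block 64 mm long, 40 x 40 mm square section, about 0.12 kg, lying on a long side at any yaw. Origin at its centre; x runs along the length, z up at the start. In the middle of ONE square end (which one is to be felt or seen) is a blind round hole 18 mm across, 28 mm deep; the other end is solid.
- stand: Feeler stand, fixed: foot 90 (x) x 70 (y) x 14 mm high, post 24 x 24 mm up to 109 mm, and a level dowel of 10 mm diameter right through the post along the stand's y axis, 90 mm above the table, sticking out 35 mm on both sides, so a held head can be pushed on from either side. Origin at the middle of the foot's underside, z up.
- dowel_l (a point): centre of the dowel's tip on the stand's +y side, 47 mm from the stand's middle, 90 mm above the table
- dowel_r (a point): centre of the dowel's tip on the stand's -y side, 47 mm from the stand's middle, 90 mm above the table
- jar: bystander: closed glass jar 60 mm in diameter, 90 mm high, loose; origin at the centre of its underside
- bowl: bystander: small white bowl 100 mm across, 45 mm high, loose; origin at the centre of its underside
- tray: bystander: open wooden tray 100 x 150 x 30 mm, loose; origin at the centre of its underside
- tape: bystander: round black tape measure 56 mm in diameter, 20 mm high, loose; origin at the centre of its underside

How it is judged:
By the outcome, as a careful person would: the job done as asked, in the order asked, and still so for the second after the job is handed in, while the arm keeps its last pose, push and grip.
It also fails if it takes over 67 s, if anything falls off the work surface, if the arm or the gripper's body presses on something with over 40 N, if the wrist force passes 120 N, or if a joint passes its speed limit or range.

## Working session

There is one attempt and no reset: what is moved stays moved. The work goes in short steps, Python scripts to look and compute and a tool call to move; the robot and the scene stay as the last step left them, time stands still between calls to the robot, and variables do not carry over. Pictures are saved under pics/ and viewed, and the job is handed in when it is done.

Besides the shell and the picture viewer there is one more tool, called after "Emit:" as a command line: name --argument value ..., lists and objects as JSON in quotes. step_arm: Moves the arm, as the interface text tells. Its arguments: {"type":"object","properties":{"commands":{"type":"array"},"gripper":{"type":"number"}},"required":["commands"]}

```bash
mkdir -p pics
cat > h.py <<'E'
import numpy as np, cv2, pickle
from rig import ctrl, viewer, job
def cap(n,name):
    c=viewer.capture(n); cv2.imwrite(f'pics/{name}.png',c['frame']); pickle.dump(c,open(f'pics/{name}.pkl','wb')); return c
def load(name): return pickle.load(open(f'pics/{name}.pkl','rb'))
def proj(c,X):
    p=np.array(c['camera_matrix'])@(np.array(c['R'])@np.array(X,float)+np.array(c['t']).ravel()); return p[:2]/p[2]
def ray(c,uv):
    K=np.array(c['camera_matrix']);R=np.array(c['R']);t=np.array(c['t']).ravel()
    return -R.T@t, R.T@np.linalg.solve(K,[uv[0],uv[1],1])
def onz(c,uv,z):
    o,d=ray(c,uv); return o+d*(z-o[2])/d[2]
def tri(c1,u1,c2,u2):
    o1,d1=ray(c1,u1);o2,d2=ray(c2,u2)
    s=np.linalg.lstsq(np.c_[d1,-d2],o2-o1,rcond=None)[0]
    a=o1+d1*s[0];b=o2+d2*s[1]; return (a+b)/2,np.linalg.norm(a-b)
E
python3 - <<'E'
from h import *
np.set_printoptions(precision=3,suppress=True)
for n in('side','top'):
    c=cap(n,n+'0'); print(c['camera_matrix'],c['R'],c['t'])
s=ctrl.sense();print(s)
E
```

```text
[[488.927   0.    323.967]
 [  0.    488.927 200.029]
 [  0.      0.      1.   ]] [[-0.755 -0.655  0.017]
 [-0.397  0.435 -0.808]
 [ 0.522 -0.617 -0.589]] [ 438.105  260.325 1081.225]
[[469.828   0.    324.596]
 [  0.    469.828 197.032]
 [  0.      0.      1.   ]] [[ 0.004 -1.    -0.   ]
 [-0.983 -0.004 -0.185]
 [ 0.185  0.001 -0.983]] [  14.12   556.052 1205.829]
{'time': 0.1, 'q': array([-1.35 ,  0.327, -0.194,  1.052, -0.   ,  1.437]), 'joint_vel': array([-0.001, -0.   ,  0.002,  0.001, -0.001, -0.   ]), 'tau': array([  0.002, -44.424,  26.304,   0.008,  -0.   ,  -0.   ]), 'tcp_pos': array([ 190.949, -515.186,  206.486]), 'eef_rot': array([-3.091, -0.554,  0.   ]), 'ft_force': array([ 0.452,  0.391, -0.169]), 'torque': array([ 0.004,  0.014, -0.001]), 'gripper_width': 85.66937508553542}
```

View pics/side0.png

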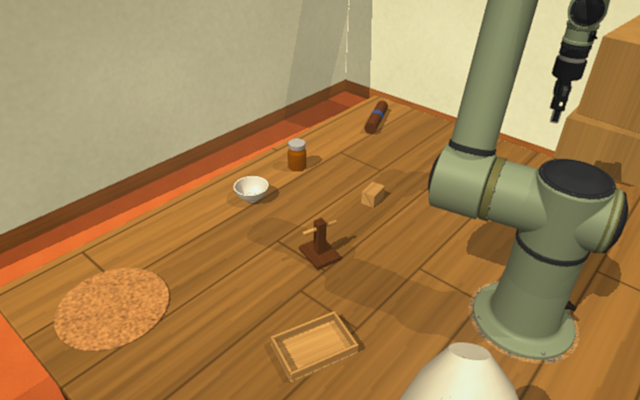

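View pics/top0.png

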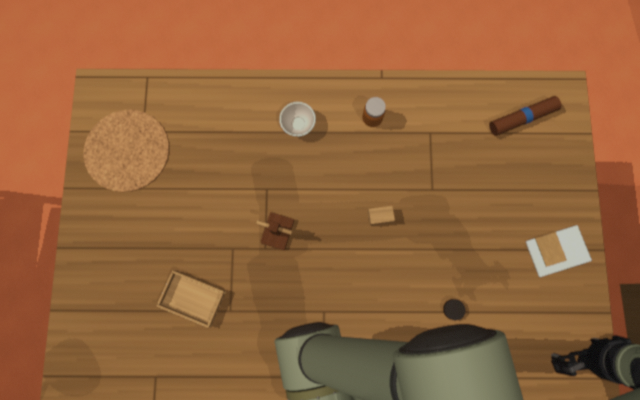

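Run:
```python
from h import *
for n,(u,v,w,h) in dict(side0=(300,165,100,110),top0=(240,190,170,70)).items():
    im=load(n)['frame'][v:v+h,u:u+w]
    k=min(800//w,600//h); im=cv2.resize(im,None,fx=k,fy=k,interpolation=cv2.INTER_CUBIC)
    for i in range(0,w,10): cv2.putText(im,str(u+i),(i*k,10),0,.35,(255,255,255)); cv2.line(im,(i*k,12),(i*k,18),(255,255,255))
    for i in range(0,h,10): cv2.putText(im,str(v+i),(0,i*k+4),0,.35,(255,255,255));cv2.line(im,(24,i*k),(30,i*k),(255,255,255))
    cv2.imwrite(f'pics/{n}_c.png',im)
```

```text
(no output)
```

View pics/side0_c.png

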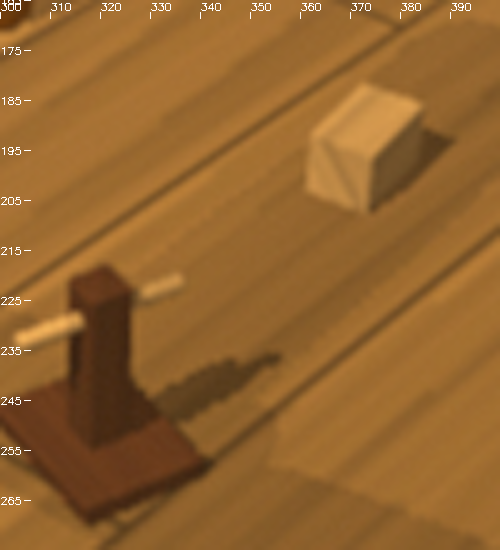

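View pics/top0_c.png

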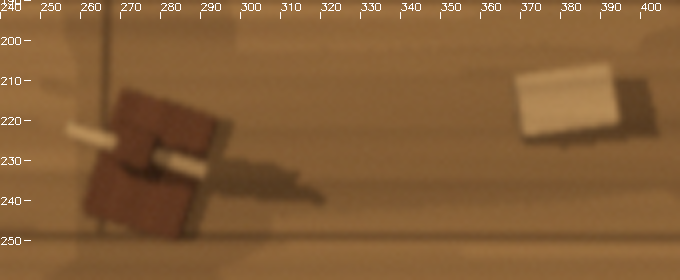

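Run:
```python
from h import *
np.set_printoptions(precision=1,suppress=True)
s=load('side0');t=load('top0')
P=[]
for a,b in [((369.25,209.25),(362,192)),((392.75,206.25),(372.4,182)),((395,220.5),(384.6,186)),((370.75,223.75),(374.6,196))]:
    p,e=tri(t,a,s,b);P.append(p);print('head',p,round(e,1),onz(t,a,40),onz(s,b,40))
P=np.array(P);print(P.mean(0), np.linalg.norm(P-np.roll(P,1,0),axis=1))
D=[]
for a,b in [((256.75,222.25),(303.6,232.8)),((291.75,232.75),(336.6,220.8))]:
    p,e=tri(t,a,s,b);D.append(p);print('dowel',p,e,onz(t,a,90),onz(s,b,90))
d=D[0]-D[1];print(np.linalg.norm(d),np.degrees(np.arctan2(d[1],d[0])),(D[0]+D[1])/2)
# bystanders
for n,uv,z in [('jar',(375,104),90),('bowl',(298,120),45),('tray',(193,299),15),('tape',(455,309),20)]: print(n,onz(t,uv,z))
```

```text
head [ 526.4 -103.9   36.1] 1.2 [ 525.2 -103.9   40. ] [523.7 -99.1  40. ]
head [ 535.5 -167.5   34.8] 2.2 [ 533.7 -167.2   40. ] [ 532.2 -160.4   40. ]
head [ 496.  -172.7   36.2] 1.1 [ 495.  -172.4   40. ] [ 493.6 -167.6   40. ]
head [ 485.8 -107.5   39.9] 0.5 [ 486.  -107.4   40. ] [ 485.5 -107.5   40. ]
[ 510.9 -137.9   36.8] [40.9 64.2 39.8 66.1]
dowel [481.8 189.9  91.7] 0.39756274886890164 [482.2 190.3  90. ] [483.  188.3  90. ]
dowel [455.2  99.7  89.3] 1.0235213158658991 [455.5  99.9  90. ] [454.1 100.2  90. ]
94.09921797100425 73.53628853306114 [468.5 144.8  90.5]
jar [ 804.4 -118.5   90. ]
bowl [774.7  91.1  45. ]
tray [286.7 363.8  15. ]
tape [ 264.  -327.5   20. ]
```

```bash
cat >> h.py <<'E'
from scipy.spatial.transform import Rotation as Ro, Slerp
def down(hd): # tool down, tool x heading deg
    h=np.radians(hd);x=np.array([np.cos(h),np.sin(h),0]);z=np.array([0,0,-1.])
    return Ro.from_matrix(np.c_[x,np.cross(z,x),z])
def rows(p0,R0,p1,R1,N):
    dv=(R0.inv()*R1).as_rotvec()
    out=[];R=R0;p=np.array(p0,float)
    for k in range(N):
        tp=p0+(np.array(p1)-p0)*(k+1)/N; tR=R0*Ro.from_rotvec(dv*(k+1)/N)
        a=np.round(R.inv().apply(tp-p)/1000,4); w=np.round(dv/N,3)
        out.append([a.tolist(),w.tolist()]); p=p+R.apply(a*1000); R=R*Ro.from_rotvec(w)
    for i in range(0,N,5): print(str(out[i:i+5]).replace(' ',''))
    print('end',p.round(1),R.as_rotvec().round(3))
def cur(verbose=True):
    s=ctrl.sense(); R=Ro.from_rotvec(s['eef_rot'])
    if verbose: print('t',round(s['time'],2),'p',s['tcp_pos'].round(1),'x',R.as_matrix()[:,0].round(3),'z',R.as_matrix()[:,2].round(3),'F',s['ft_force'].round(1),'T',s['torque'].round(2),'w',round(s['gripper_width'],1),'q',s['q'].round(2))
    return s['tcp_pos'],R
E
python3 - <<'E'
from h import *
rows(np.array([191.084,-515.757,207.181]),Ro.from_rotvec([-3.091,-.554,0]),[510.5,-137.7,120],down(98.6),10)
E
```

```text
[[[0.0431,-0.0243,0.0088],[-0.0,-0.0,-0.137]],[[0.046,-0.0183,0.0087],[-0.0,-0.0,-0.137]],[[0.0481,-0.0118,0.0088],[-0.0,-0.0,-0.137]],[[0.0492,-0.0051,0.0087],[-0.0,-0.0,-0.137]],[[0.0494,0.0017,0.0088],[-0.0,-0.0,-0.137]]]
[[[0.0488,0.0084,0.0088],[-0.0,-0.0,-0.137]],[[0.0472,0.015,0.0087],[-0.0,-0.0,-0.137]],[[0.0446,0.0212,0.0088],[-0.0,-0.0,-0.137]],[[0.0414,0.0272,0.0087],[-0.0,-0.0,-0.137]],[[0.0372,0.0326,0.0088],[-0.0,-0.0,-0.137]]]
end [ 510.5 -137.7  120. ] [-2.043e+00 -2.385e+00 -1.000e-03]
```

Emit:
step_arm --commands '[[[0.0431,-0.0243,0.0088],[0,0,-0.137]],[[0.046,-0.0183,0.0087],[0,0,-0.137]],[[0.0481,-0.0118,0.0088],[0,0,-0.137]],[[0.0492,-0.0051,0.0087],[0,0,-0.137]],[[0.0494,0.0017,0.0088],[0,0,-0.137]]]' --gripper 1

```text
time: 0.72
tcp_pos: [351.5, -325.3, 162.9]
eef_rot: [-2.723, -1.566, 0.0]
ft_force: [0.4, -0.5, 0.0]
gripper_width: 85.0
```

Emit:
step_arm --commands '[[[0.0488,0.0084,0.0088],[0,0,-0.137]],[[0.0472,0.015,0.0087],[0,0,-0.137]],[[0.0446,0.0212,0.0088],[0,0,-0.137]],[[0.0414,0.0272,0.0087],[0,0,-0.137]],[[0.0372,0.0326,0.0088],[0,0,-0.137]]]'

```text
time: 1.35
tcp_pos: [511.2, -136.4, 119.1]
eef_rot: [-2.038, -2.39, 0.0]
ft_force: [1.1, -0.3, -0.1]
gripper_width: 85.6
```

Emit:
step_arm --commands '[[[0,0,0],[0,0,0]],[[0,0,0],[0,0,0]]]'

```text
time: 1.6
tcp_pos: [509.9, -137.8, 119.2]
eef_rot: [-2.044, -2.385, 0.001]
ft_force: [-0.7, -1.1, 0.5]
gripper_width: 85.2
```

Run:
```python
from h import *
cur(); cap('side','side1')
im=load('side1')['frame'][60:260,280:480]; cv2.imwrite('pics/s1c.png',cv2.resize(im,None,fx=3,fy=3,interpolation=cv2.INTER_CUBIC))
```

```text
t 1.6 p [ 509.9 -137.8  119.2] x [-0.153  0.988  0.   ] z [-0.001 -0.    -1.   ] F [-0.7 -1.1  0.5] T [-0.01 -0.   -0.02] w 85.2 q [-0.4   0.36 -0.38  0.83 -0.    1.01]
```

View pics/s1c.png

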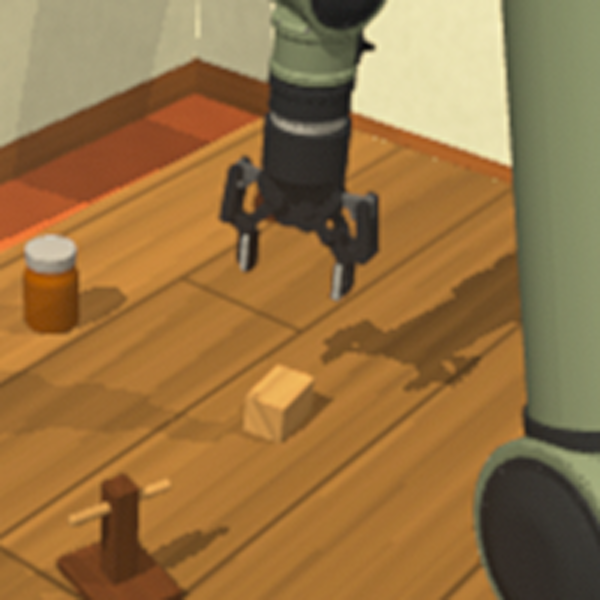

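The picture shows the gripper straddling the head. The head's near (+y) end at about (367,198) looks solid, so the socket is likely in the -y end. I'll descend next.

Emit:
step_arm --commands '[[[0,0,0.035],[0,0,0]],[[0,0,0.035],[0,0,0]],[[0,0,0.025],[0,0,0]],[[0,0,0.015],[0,0,0]],[[0,0,0.005],[0,0,0]]]'

```text
time: 2.28
tcp_pos: [509.8, -138.5, 4.2]
eef_rot: [-2.046, -2.383, 0.001]
ft_force: [-0.3, 0.2, 0.9]
gripper_width: 85.5
```

Emit:
step_arm --commands '[[[0,0,0],[0,0,0]],[[0,0,0],[0,0,0]],[[0,0,0],[0,0,0]],[[0,0,0],[0,0,0]],[[0,0,0],[0,0,0]]]' --gripper 0

```text
time: 2.9
tcp_pos: [511.5, -138.2, 5.8]
eef_rot: [2.042, 2.384, 0.001]
ft_force: [-0.2, 0.0, 6.4]
gripper_width: 38.0
```

Emit:
step_arm --commands '[[[0,0,0],[0,0,0]],[[0,0,0],[0,0,0]],[[0,0,0],[0,0,0]],[[0,0,0],[0,0,0]],[[0,0,0],[0,0,0]]]'

```text
time: 3.52
tcp_pos: [511.6, -138.2, 5.8]
eef_rot: [2.042, 2.384, 0.001]
ft_force: [0.1, -0.2, 6.0]
gripper_width: 38.2
```

Run:
```python
from h import *
cur(); cap('side','side2')
im=load('side2')['frame'][120:220,320:440]; cv2.imwrite('pics/s2c.png',cv2.resize(im,None,fx=5,fy=5,interpolation=cv2.INTER_CUBIC))
```

```text
t 3.52 p [ 511.6 -138.2    5.8] x [-0.154  0.988 -0.001] z [ 0.002 -0.001 -1.   ] F [ 0.1 -0.2  6. ] T [ 0.02  0.18 -0.03] w 38.2 q [-0.4   0.51 -0.49  0.56 -0.    1.01]
```

View pics/s2c.png

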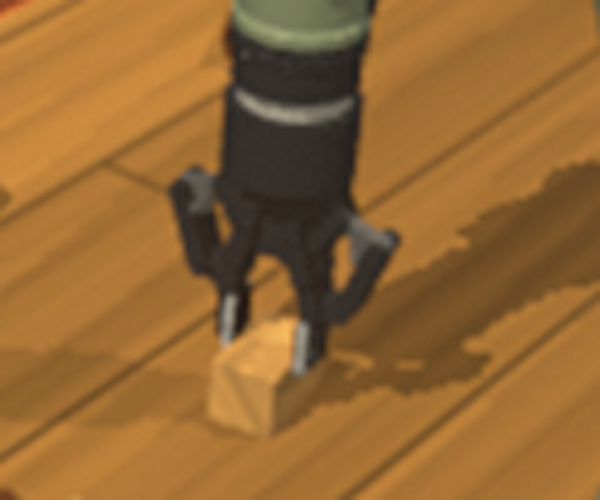

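Emit:
step_arm --commands '[[[0,0,-0.01],[0,0,0]],[[0,0,-0.03],[0,0,0]],[[0,0,-0.055],[0,0,0]],[[0,0,-0.055],[0,0,0]],[[0,0,-0.045],[0,0,0]]]'

```text
time: 4.2
tcp_pos: [510.6, -137.8, 202.5]
eef_rot: [2.043, 2.385, 0.001]
ft_force: [0.6, -1.0, -1.5]
gripper_width: 38.0
```

Run:
```python
from h import *
cur()
rows(np.array([510.5,-137.7,200]),down(98.6),[495.4,235.9,200],down(73.5),10)
cap('side','side3')
im=load('side3')['frame'][30:180,320:440]; cv2.imwrite('pics/s3c.png',cv2.resize(im,None,fx=4,fy=4,interpolation=cv2.INTER_CUBIC))
```

```text
t 4.2 p [ 510.6 -137.8  202.5] x [-0.154  0.988 -0.001] z [ 0.002 -0.001 -1.   ] F [ 0.6 -1.  -1.5] T [-0.05 -0.02  0.01] w 38.0 q [-0.4   0.29 -0.26  1.02  0.    1.01]
[[[0.0372,0.0041,0.0],[0.0,0.0,0.044]],[[0.0373,0.0025,0.0],[0.0,0.0,0.044]],[[0.0374,0.0008,0.0],[0.0,0.0,0.044]],[[0.0373,-0.0009,0.0],[0.0,0.0,0.044]],[[0.0373,-0.0024,0.0],[0.0,0.0,0.044]]]
[[[0.0372,-0.0042,0.0],[0.0,0.0,0.044]],[[0.037,-0.0057,0.0],[0.0,0.0,0.044]],[[0.0366,-0.0074,0.0],[0.0,0.0,0.044]],[[0.0363,-0.0089,0.0],[0.0,0.0,0.044]],[[0.0359,-0.0106,0.0],[0.0,0.0,0.044]]]
end [495.4 235.9 200. ] [2.519 1.877 0.   ]
```

View pics/s3c.png

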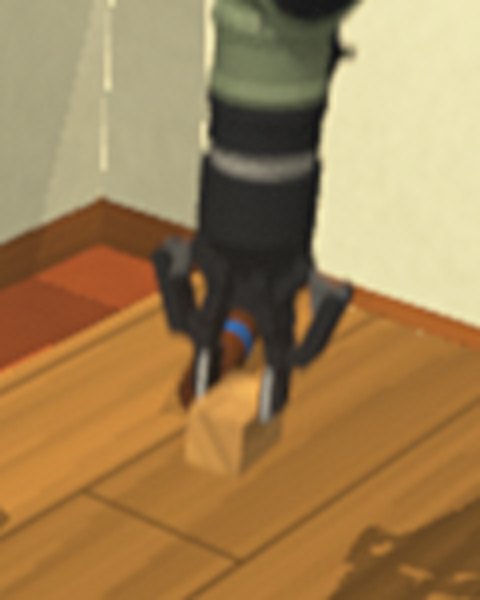

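The head has been lifted and sits level between the pads. Next I'll carry it to the dowel_l side.

Emit:
step_arm --commands '[[[0.0372,0.0041,0],[0,0,0.044]],[[0.0373,0.0025,0],[0,0,0.044]],[[0.0374,0.0008,0],[0,0,0.044]],[[0.0373,-0.0009,0],[0,0,0.044]],[[0.0373,-0.0024,0],[0,0,0.044]]]'

```text
time: 4.88
tcp_pos: [501.8, 50.2, 199.9]
eef_rot: [2.295, 2.145, 0.0]
ft_force: [-0.3, 0.4, -1.1]
gripper_width: 38.1
```

Emit:
step_arm --commands '[[[0.0372,-0.0042,0],[0,0,0.044]],[[0.037,-0.0057,0],[0,0,0.044]],[[0.0366,-0.0074,0],[0,0,0.044]],[[0.0363,-0.0089,0],[0,0,0.044]],[[0.0359,-0.0106,0],[0,0,0.044]]]'

```text
time: 5.5
tcp_pos: [493.5, 236.9, 199.8]
eef_rot: [2.517, 1.881, -0.0]
ft_force: [0.1, 0.6, -0.8]
gripper_width: 38.2
```

Emit:
step_arm --commands '[[[0,0,0.02],[0,0,0]],[[0,0,0.03],[0,0,0]],[[0,0,0.03],[0,0,0]],[[0,0,0.03],[0,0,0]],[[0,0,0.014],[0,0,0]]]'

```text
time: 6.12
tcp_pos: [492.6, 235.4, 74.2]
eef_rot: [-2.514, -1.882, 0.004]
ft_force: [0.3, 0.2, -1.2]
gripper_width: 38.1
```

Emit:
step_arm --commands '[[[0,0,0],[0,0,0]],[[0,0,0],[0,0,0]],[[0,0,0],[0,0,0]]]'

```text
time: 6.5
tcp_pos: [494.9, 236.1, 76.8]
eef_rot: [2.515, 1.882, 0.003]
ft_force: [0.5, -0.2, -1.3]
gripper_width: 37.9
```

Run:
```python
from h import *
cur()
for n,(u,v,w,h) in dict(side=(240,130,140,140),top=(220,170,120,100)).items():
    im=cap(n,n+'4')['frame'][v:v+h,u:u+w]
    k=min(800//w,600//h); im=cv2.resize(im,None,fx=k,fy=k,interpolation=cv2.INTER_CUBIC)
    cv2.imwrite(f'pics/{n}4_c.png',im);print(n,u,v,k)
```

```text
t 6.5 p [494.9 236.1  76.8] x [0.282 0.959 0.001] z [ 0.002  0.001 -1.   ] F [ 0.5 -0.2 -1.3] T [ 0.04  0.04 -0.04] w 37.9 q [ 0.31  0.44 -0.38  0.75  0.    2.17]
side 240 130 4
top 220 170 6
```

View pics/side4_c.png

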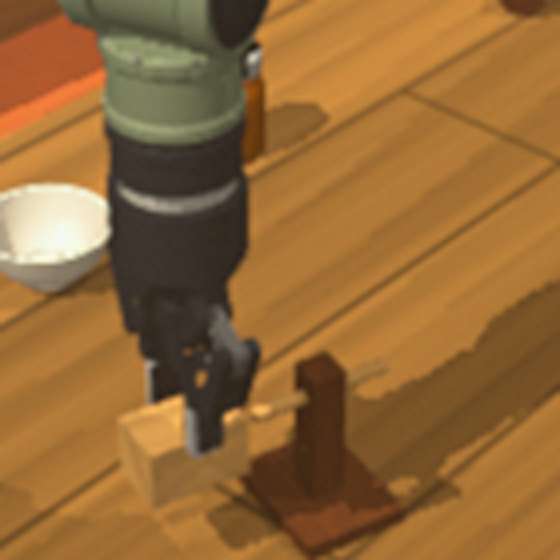

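View pics/top4_c.png

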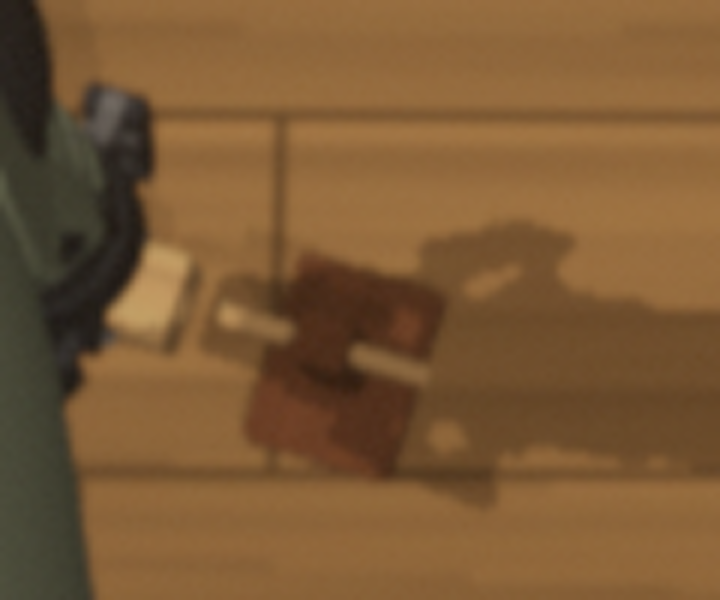

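Run:
```python
from h import *
np.set_printoptions(precision=1,suppress=True)
t=load('top4');s=load('side4')
f=lambda x,y:(220+x/6,170+y/6)
a=onz(t,f(197,258),110);b=onz(t,f(173,352),110);d0=onz(t,f(222,314),90);d1=onz(t,f(426,375),90)
print(a,b,d0,d1)
d=np.array([.2834,.959]);n=np.array([-.959,.2834])
for p in(a,b,(a+b)/2,d0,d1,np.array([494.9,236.1])): q=p[:2]-[468.5,144.8];print('along',q@d,'lat',q@n)
# predicted head outline in side view: corners of +y end
c=np.r_[np.array([494.9,236.1]),91.]
for sx in(32,-32):
  for sy in(-20,20):
    for z in(-20,20):
      X=c+np.r_[d*sx+n*sy,z];p=proj(s,X);print(sx,sy,z,((p-[240,130])*4).round(0))
```

```text
[503.2 198.  110. ] [463.2 206.8 110. ] [482.  189.6  90. ] [456.2 101.8  90. ]
along 60.82320039870967 lat -18.167309462331765
along 57.936384958371455 lat 22.62280716398623
along 59.37979267854058 lat 2.2277488508272105
along 46.80283441494755 lat -0.2635589399953848
along -44.69733748200613 lat -0.3489791299268892
along 95.03845999999997 lat 0.5568200000000164
32 -20 -20 [120. 466.]
32 -20 20 [117. 413.]
32 20 -20 [153. 505.]
32 20 20 [150. 452.]
-32 -20 -20 [215. 429.]
-32 -20 20 [214. 377.]
-32 20 -20 [249. 466.]
-32 20 20 [248. 414.]
```

Seen from above, the head's face (x≈184 in the crop) is aligned with the dowel axis to within 1–2 mm, against 4 mm of hole clearance. I'll approach gently and watch the force.

Emit:
step_arm --commands '[[[-0.004,0.001,0],[0,0,0]],[[-0.003,0,0],[0,0,0]],[[-0.003,0,0],[0,0,0]],[[-0.002,0,0],[0,0,0]]]'

```text
time: 7.1
tcp_pos: [491.4, 223.7, 75.6]
eef_rot: [-2.516, -1.882, 0.0]
ft_force: [0.1, 0.3, -0.6]
gripper_width: 38.2
```

Emit:
step_arm --commands '[[[-0.001,0,0],[0,0,0]],[[-0.001,0,0],[0,0,0]],[[-0.001,0,0],[0,0,0]],[[-0.001,0,0],[0,0,0]],[[-0.001,0,0],[0,0,0]]]'

```text
time: 7.72
tcp_pos: [490.1, 219.1, 75.6]
eef_rot: [-2.515, -1.882, 0.0]
ft_force: [0.3, -0.1, -0.7]
gripper_width: 38.2
```

Emit:
step_arm --commands '[[[-0.001,0,0],[0,0,0]],[[-0.001,0,0],[0,0,0]],[[-0.001,0,0],[0,0,0]]]'

```text
time: 8.1
tcp_pos: [489.2, 216.2, 75.6]
eef_rot: [-2.515, -1.882, 0.0]
ft_force: [-0.1, 0.0, -0.1]
gripper_width: 38.2
```

Emit:
step_arm --commands '[[[-0.001,0,0],[0,0,0]],[[-0.001,0,0],[0,0,0]],[[-0.001,0,0],[0,0,0]],[[-0.001,0,0],[0,0,0]],[[-0.001,0,0],[0,0,0]]]'

```text
time: 8.72
tcp_pos: [487.8, 211.4, 75.6]
eef_rot: [2.515, 1.882, -0.0]
ft_force: [0.0, -0.5, -1.4]
gripper_width: 38.0
```

Run:
```python
from h import *
cur()
for n,(u,v,w,h) in dict(side=(240,130,140,140),top=(220,170,120,100)).items():
    im=cap(n,n+'5')['frame'][v:v+h,u:u+w]
    k=min(800//w,600//h); im=cv2.resize(im,None,fx=k,fy=k,interpolation=cv2.INTER_CUBIC)
    cv2.imwrite(f'pics/{n}5_c.png',im);print(n,u,v,k)
```

```text
t 8.72 p [487.8 211.4  75.6] x [ 0.282  0.959 -0.   ] z [ 0. -0. -1.] F [ 0.  -0.5 -1.4] T [ 0.02 -0.01 -0.04] w 38.0 q [ 0.27  0.42 -0.42  0.73 -0.    2.13]
side 240 130 4
top 220 170 6
```

View pics/side5_c.png

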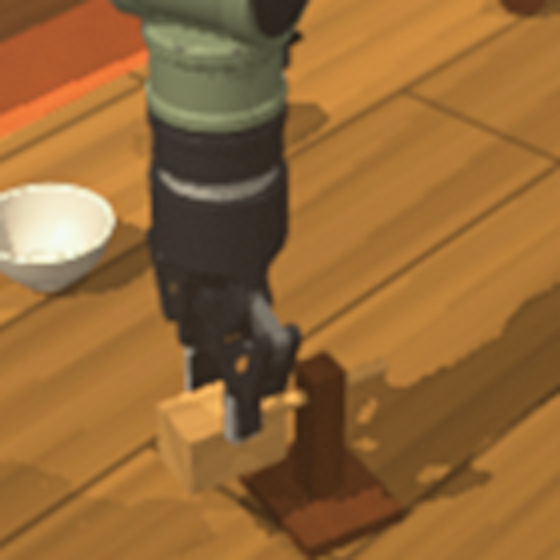

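View pics/top5_c.png

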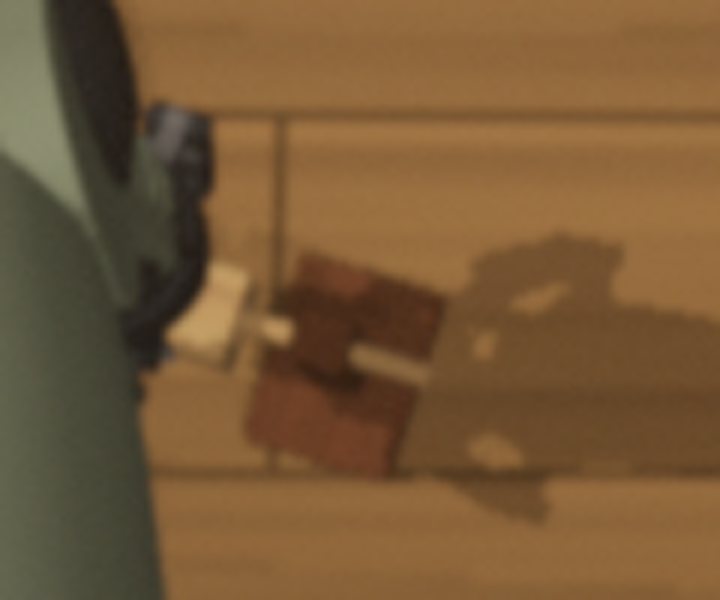

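The dowel's tip at crop (222,315) is now hidden inside the head and the force is near zero, so it is going in. I'll continue another 11 mm.

Emit:
step_arm --commands '[[[-0.0015,0,0],[0,0,0]],[[-0.0015,0,0],[0,0,0]],[[-0.0015,0,0],[0,0,0]],[[-0.0015,0,0],[0,0,0]]]'

```text
time: 9.32
tcp_pos: [486.1, 205.6, 75.6]
eef_rot: [2.515, 1.882, -0.0]
ft_force: [-0.2, 0.1, -0.6]
gripper_width: 37.9
```

Emit:
step_arm --commands '[[[-0.0015,0,0],[0,0,0]],[[-0.0015,0,0],[0,0,0]],[[-0.001,0,0],[0,0,0]],[[-0.001,0,0],[0,0,0]],[[0,0,0],[0,0,0]]]'

```text
time: 9.95
tcp_pos: [484.7, 200.9, 75.6]
eef_rot: [-2.515, -1.882, 0.0]
ft_force: [0.3, -0.2, -1.0]
gripper_width: 38.3
```

Run:
```python
from h import *
cur()
for n,(u,v,w,h) in dict(side=(240,130,140,140),top=(220,170,120,100)).items():
    im=cap(n,n+'6')['frame'][v:v+h,u:u+w]
    k=min(800//w,600//h); im=cv2.resize(im,None,fx=k,fy=k,interpolation=cv2.INTER_CUBIC)
    cv2.imwrite(f'pics/{n}6_c.png',im);print(n,u,v,k)
```

```text
t 9.95 p [484.7 200.9  75.6] x [ 0.282  0.959 -0.   ] z [-0. -0. -1.] F [ 0.3 -0.2 -1. ] T [-0.03 -0.03  0.01] w 38.3 q [ 0.25  0.41 -0.44  0.72  0.    2.11]
side 240 130 4
top 220 170 6
```

View pics/side6_c.png

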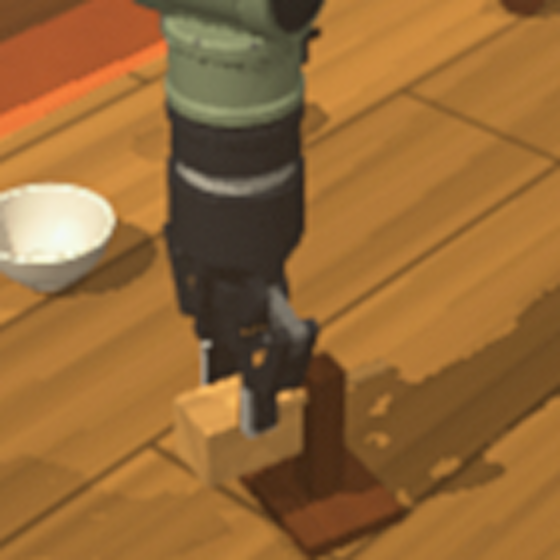

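View pics/top6_c.png

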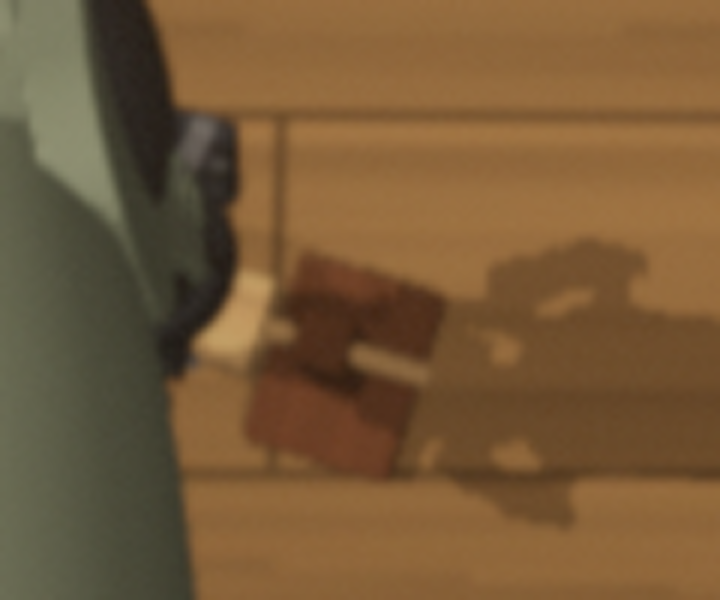

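The dowel is about 20 mm into the 28 mm socket with no force felt, so the -y end is confirmed as the socket end. Now I'll draw it off and lift.

Emit:
step_arm --commands '[[[0.004,0,0],[0,0,0]],[[0.008,0,0],[0,0,0]],[[0.01,0,0],[0,0,0]],[[0.015,0,0],[0,0,0]],[[0.015,0,0],[0,0,0]]]'

```text
time: 10.68
tcp_pos: [499.8, 252.1, 75.6]
eef_rot: [-2.515, -1.883, -0.0]
ft_force: [-0.3, -0.2, -0.6]
gripper_width: 38.3
```

Emit:
step_arm --commands '[[[0.01,0,0],[0,0,0]],[[0,0,-0.03],[0,0,0]],[[0,0,-0.05],[0,0,0]],[[0,0,-0.05],[0,0,0]],[[0,0,-0.05],[0,0,0]]]'

```text
time: 11.3
tcp_pos: [502.0, 260.7, 257.2]
eef_rot: [2.515, 1.882, -0.0]
ft_force: [1.0, -0.2, -0.9]
gripper_width: 38.2
```

Emit:
step_arm --commands '[[[0,0,-0.03],[0,0,0]],[[0,0,0],[0,0,0]]]'

```text
time: 11.55
tcp_pos: [503.7, 261.3, 288.2]
eef_rot: [2.514, 1.882, 0.008]
ft_force: [0.5, -0.4, -0.8]
gripper_width: 38.6
```

Run:
```python
from h import *
p,R=cur()
# final: tool z radially outward at q1 heading
q=ctrl.sense()['q']; print(np.degrees(q[0]))
```

```text
t 11.55 p [503.7 261.3 288.2] x [0.282 0.959 0.003] z [ 0.005  0.002 -1.   ] F [ 0.5 -0.4 -0.8] T [-0.   -0.02  0.03] w 38.6 q [ 0.35  0.32  0.    1.25 -0.    2.21]
19.967945614389908
```

Emit:
step_arm --commands '[[[0,0,0],[0,0,-0.17]],[[0,0,0],[0,0,-0.17]],[[0,0,0],[0,0,-0.17]],[[0,0,0],[0,0,-0.17]],[[0,0,0],[0,0,-0.17]]]'

```text
time: 12.18
tcp_pos: [501.3, 260.3, 283.4]
eef_rot: [-1.507, -2.754, 0.004]
ft_force: [-0.2, -0.6, -0.6]
gripper_width: 38.4
```

Emit:
step_arm --commands '[[[0,0,0],[0,0,-0.17]],[[0,0,0],[0,0,-0.17]],[[0,0,0],[0,0,-0.17]],[[0,0,0],[0,0,-0.17]],[[0,0,0],[0,0,-0.17]]]'

```text
time: 12.8
tcp_pos: [501.4, 260.3, 283.4]
eef_rot: [-0.237, -3.13, 0.002]
ft_force: [0.3, -0.2, -0.5]
gripper_width: 38.3
```

Emit:
step_arm --commands '[[[0,0,0],[0,0,-0.17]],[[0,0,0],[0,0,-0.17]],[[0,0,0],[0,0,-0.17]],[[0,0,0],[0,0,0]]]'

```text
time: 13.3
tcp_pos: [501.5, 260.3, 283.8]
eef_rot: [0.549, -3.09, 0.001]
ft_force: [-1.8, 0.2, -0.5]
gripper_width: 38.2
```

Run:
```python
from h import *
p,R=cur()
q1=ctrl.sense()['q'][0]; r=np.array([np.cos(q1),np.sin(q1),0])
T=Ro.from_matrix(np.c_[[0,0,-1],np.cross(r,[0,0,-1]),r])
rows(p,R,p+130*r+[0,0,40],T,10)
```

```text
t 13.3 p [501.5 260.3 283.8] x [-0.939 -0.344  0.003] z [-0.003 -0.001 -1.   ] F [-1.8  0.2 -0.5] T [-0.02 -0.03  0.02] w 38.2 q [ 0.35  0.32 -0.01  1.25 -0.   -0.  ]
[[[-0.013,-0.0,-0.004],[0.0,-0.157,0.0]],[[-0.0135,-0.0001,-0.002],[0.0,-0.157,0.0]],[[-0.0136,-0.0,0.0002],[0.0,-0.157,0.0]],[[-0.0134,-0.0001,0.0023],[0.0,-0.157,0.0]],[[-0.0129,-0.0,0.0043],[0.0,-0.157,0.0]]]
[[[-0.012,-0.0,0.0063],[0.0,-0.157,0.0]],[[-0.0109,-0.0001,0.0082],[0.0,-0.157,0.0]],[[-0.0095,-0.0,0.0097],[0.0,-0.157,0.0]],[[-0.0079,-0.0001,0.0111],[0.0,-0.157,0.0]],[[-0.006,-0.0,0.0122],[0.0,-0.157,0.0]]]
end [623.7 304.7 323.8] [-0.276  1.557  0.275]
```

Emit:
step_arm --commands '[[[-0.013,0,-0.004],[0,-0.157,0]],[[-0.0135,0,-0.002],[0,-0.157,0]],[[-0.0136,0,0],[0,-0.157,0]],[[-0.0134,0,0.0023],[0,-0.157,0]],[[-0.0129,0,0.0043],[0,-0.157,0]]]'

```text
time: 13.92
tcp_pos: [562.6, 282.8, 306.1]
eef_rot: [-0.411, 2.323, 0.174]
ft_force: [0.6, 0.6, -1.9]
gripper_width: 38.1
```

Emit:
step_arm --commands '[[[-0.012,0,0.0063],[0,-0.157,0]],[[-0.0109,0,0.0082],[0,-0.157,0]],[[-0.0095,0,0.0097],[0,-0.157,0]],[[-0.0079,0,0.0111],[0,-0.157,0]],[[-0.006,0,0.0122],[0,-0.157,0]]]'

```text
time: 14.55
tcp_pos: [617.9, 303.1, 311.4]
eef_rot: [-0.312, 1.764, 0.256]
ft_force: [1.7, -0.3, -1.1]
gripper_width: 38.1
```

Emit:
step_arm --commands '[[[0,0,0],[0,0,0]],[[0,0,0],[0,0,0]],[[0,0,0],[0,0,0]],[[0,0,0],[0,0,0]]]'

```text
time: 15.05
tcp_pos: [618.7, 303.4, 314.2]
eef_rot: [-0.314, 1.763, 0.254]
ft_force: [0.4, -0.3, -0.1]
gripper_width: 38.4
```

Run:
```python
from h import *
cur()
for n in('side','top'): c=cap(n,n+'7'); print(n,proj(c,cur(False)[0]))
```

```text
t 15.05 p [618.7 303.4 314.2] x [-0.198 -0.073 -0.978] z [ 0.917  0.338 -0.211] F [ 0.4 -0.3 -0.1] T [-0.4   1.07 -0.02] w 38.4 q [ 0.34  0.28 -1.2  -1.26  0.01 -0.  ]
side [218.63753972 149.52995233]
top [191.46388731 145.4935509 ]
```

View pics/side7.png

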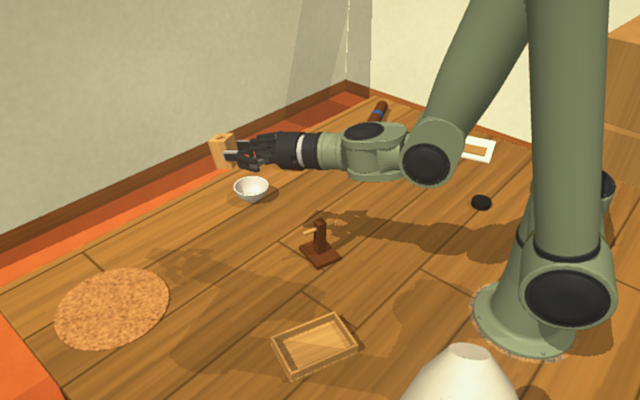

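View pics/top7.png

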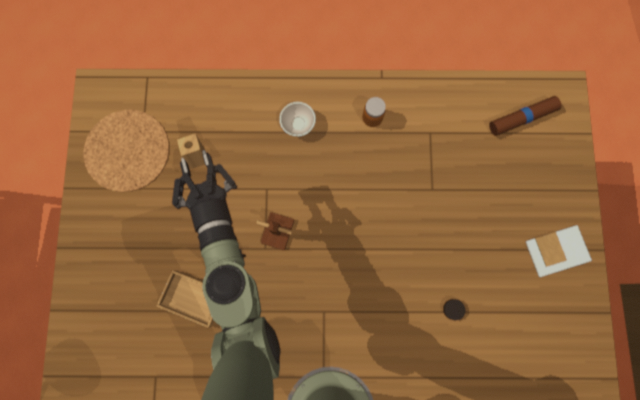

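The socket is visible on top, at (189,146) in the top view. The tilt is about 12° short, so I'll finish it while reaching further out.

Run:
```python
from h import *
p,R=cur(False)
q1=ctrl.sense()['q'][0]; r=np.array([np.cos(q1),np.sin(q1),0])
T=Ro.from_matrix(np.c_[[0,0,-1],np.cross(r,[0,0,-1]),r])
rows(p,R,p+40*r+[0,0,10],T,5)
```

```text
[[[-0.0036,-0.0001,0.0074],[0.002,-0.043,0.0]],[[-0.0034,-0.0,0.0075],[0.002,-0.043,0.0]],[[-0.003,-0.0001,0.0077],[0.002,-0.043,0.0]],[[-0.0026,0.0,0.0078],[0.002,-0.043,0.0]],[[-0.0024,0.0,0.0079],[0.002,-0.043,0.0]]]
end [656.3 316.8 323.6] [-0.27   1.552  0.269]
```

Emit:
step_arm --commands '[[[-0.0036,0,0.0074],[0.002,-0.043,0]],[[-0.0034,0,0.0075],[0.002,-0.043,0]],[[-0.003,0,0.0077],[0.002,-0.043,0]],[[-0.0026,0,0.0078],[0.002,-0.043,0]],[[-0.0024,0,0.0079],[0.002,-0.043,0]]]'

```text
time: 15.78
tcp_pos: [656.5, 317.0, 322.3]
eef_rot: [-0.27, 1.552, 0.269]
ft_force: [0.3, 0.4, -0.3]
gripper_width: 38.3
```

Emit:
step_arm --commands '[[[0,0,0],[0,0,0]],[[0,0,0],[0,0,0]],[[0,0,0],[0,0,0]],[[0,0,0],[0,0,0]]]'

```text
time: 16.27
tcp_pos: [656.0, 316.9, 322.3]
eef_rot: [-0.27, 1.554, 0.269]
ft_force: [0.6, -0.6, -0.9]
gripper_width: 37.8
```

Run:
```python
from h import *
cur()
ims=[]
for n in('side','top'):
    c=cap(n,n+'8'); u,v=proj(c,cur(False)[0]).astype(int); print(n,u,v)
    ims.append(cv2.resize(c['frame'][v-50:v+50,u-40:u+60],(400,400),interpolation=cv2.INTER_CUBIC))
cv2.imwrite('pics/c8.png',np.hstack(ims))
```

```text
t 16.27 p [656.  316.9 322.3] x [ 0.    -0.001 -1.   ] z [ 0.942  0.337 -0.   ] F [ 0.6 -0.6 -0.9] T [-0.42  1.06  0.  ] w 37.8 q [ 0.35  0.6  -1.17 -1.78 -0.01 -0.  ]
side 201 142
top 185 127
```

View pics/c8.png

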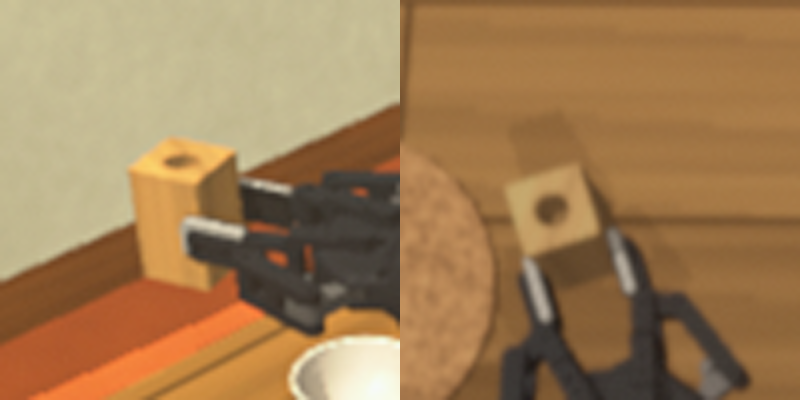

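Run:
```python
from h import *
p,R=cur(False); c=R.apply([0,0,-14.2])+p
for n,off in(('side',(161,92)),('top',(145,77))):
    k=load(n+'8')
    im=cv2.resize(k['frame'][off[1]:off[1]+100,off[0]:off[0]+100],(400,400),interpolation=cv2.INTER_CUBIC)
    P=[[((proj(k,c+R.apply([sx*32,a*20,b*20]))-off)*4).round().astype(int) for a,b in((-1,-1),(1,-1),(1,1),(-1,1))] for sx in(-1,1)]
    for q in P: cv2.polylines(im,[np.array(q)],True,(0,255,0),1)
    for a,b in zip(*P): cv2.line(im,tuple(map(int,a)),tuple(map(int,b)),(255,0,0),1)
    cv2.imwrite(f'pics/o_{n}.png',im)
cv2.imwrite('pics/o8.png',np.hstack([cv2.imread('pics/o_side.png'),cv2.imread('pics/o_top.png')]))
```

```text
(no output)
```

View pics/o8.png

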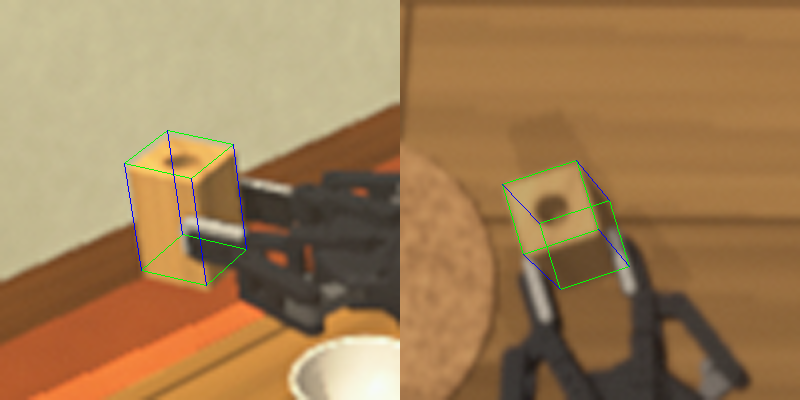

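The drawn-in model box matches the head in both views: its edges are parallel, the hole is on top, and the offset is at most about 3 mm. I'll hand the job in.

Run:
```python
from h import *
print(job.job_done()); cur()
```

```text
the job is handed in; nothing more can be done
None
the job is handed in; nothing more can be done
```

The job is handed in, at about 16.5 s of the 67 s allowed. The head is held socket up, with its underside about 29 cm above the table and touching nothing but the gripper.

- **Finding the socket:** the +y end of the head looked solid in the side view, so I tried only the -y end, on the dowel_l side. The dowel went in about 20 mm of the 28 mm depth with no noticeable force, so that end has the socket. The depth comes from the arm's pose and the measured dowel position. I then drew the head off and turned it upright.
- **Tilt:** the turn stopped about 12° short the first time, because some rows were not fully reached. I corrected it, and at the last check the tool was level to within 0.1°.
- **Last checks:** both views show the hole on top. A model box drawn over the head matched with parallel edges, about 3 mm off at most. The jaws were steady at about 38 mm; the head is 40 mm wide, so the reading runs about 2 mm low.
- **Bystanders:** the arm was never brought near the jar, bowl, tray or tape measure, and they looked unmoved in the last full pictures.

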